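Start the decorating turntable

ROBOT

A 6-joint arm with a two-finger parallel gripper is mounted at the origin on a cart in front of the work surface, level with it; the furniture and walls round the work are solid. World frame = base frame: x ahead of the robot, y to its left, z up, the work surface at z = 0. Lengths are in mm, angles in rad, forces in N, time in s.
With the tool pointing down it reaches from about 350 to 875 mm from the base axis. Payload 4.2 kg.
Tool frame: the origin (TCP) lies midway between the tips of the shut fingers; the grasp point (between the pads) lies 19 mm behind it; z points along the fingers, y is the line along which they close (so a half turn about z gives the same grasp; the last joint's range is limited). The gripper opens to 85 mm and grips with 20 to 120 N. Pads are 22 mm wide; open, the fingers measure 114 mm over their backs; the gripper's body (76 mm by 85 mm) begins 54 mm behind the grasp point. The pads swing forward as they close: fully open they stand 13 mm farther back than shut.
Start: joints at [-0.853, 0.385, 0.008, 0, -1.194, -0.259], TCP at [276.807, -560.337, 231.312] pointing down, gripper open.
Joint ranges: [-3.14, 3.14], [-1.21, 2.06], [-1.07, 1.41], [-3.16, 2.05], [-2.99, -0.16], [-3.1, 3.1]. Speed limits (rad/s): [2.79, 2.79, 3.14, 3.14, 3.14, 3.14].

INTERFACE

Orientations are given as a unit quaternion [x, y, z, w].
In Python, from bench import arm gives the robot as it stands.
- The arm moves only by the tool send_rows, never from a script. Its argument "targets" is a list of rows, each an object of numbers: "gripper": the gripper command: -1 is fully open, 1 is shut, values between are in proportion; "x", "y", "z": the shift along the tool's x, y, z in cm; "ax", "ay", "az": the turn, a rotation vector about the tool's x, y, z in degrees. A call has 1 to 5 rows; each row shifts and turns the commanded pose from where the row before left it, along the tool's axes as they then stand; what a row does not reach is not made up. A row lasts 1/12 s, in which the tool goes at most 41.7 mm and 7.16 degrees, less where a joint would pass 70% of its speed; a pose out of reach is approached as far as the arm can. A call is refused whole if a number of a shift passes 4.17 or a number of a turn 7.16, either way. A call with a gripper value outside its range is refused whole. The fingers move at their own pace and stop on an object; the grip force is fixed at half the most. Time passes only in rows, so rows that do not move let the fingers close. It gives the time, the measured TCP pose, the force, the opening and the grip force at its end, in the units of the state.
- arm.read_state(): the state, without advancing time (a new reading comes with each control period).
- arm.get_image(name): name is "scene" or "top" or "wrist"; returns (picture, depth): 384x512x3 uint8, red, green, blue; 384x512 float32, mm along the optical axis (not along the pixel's ray), 0 where there is no reading.
- arm.camera_model(name): a dict with "fx", "fy", "cx", "cy" (pixels), "distortion" ([k1, k2, p1, p2, k3] as OpenCV has them; the pictures are not rectified), "cam_to_world" (4x4, takes a point from camera to world coordinates). Camera axes: x right, y down, z forward; pixel columns grow to the right and rows downward; lengths in mm; the calibration is good to about 2 mm. A picture is of the moment at which its call begins: read the wrist's pose just before it. camera_model takes no time and is no camera call; for the wrist camera it gives the pose at the moment of the call.
- arm.job_done(): hands the job in; it is judged then, once.
Trained networks look in the newest picture that a camera, given by its name, has taken for a name from the list of things; names that differ only in an ending like _2 or _b are one class to them, and where a whole thing is asked for, a point or a joint stands for the part that bears it (a point fixed in the world has none). Each returns a list of dicts, best first, with "score" (0 to 1); they miss things now and then, are a little off and sometimes report something else, mostly with a low value. They report only what shows in the picture. A call takes as long as a camera call.
- arm.boxes_of(camera, thing): "rect" ([left, top, width, height] in pixels, round what is visible of it).
The state is a dict: "clock": time; "joints": joint angles; "joint_vel": joint speeds; "joint_efforts": joint torques, N m; "position": TCP position; "ee_rot": TCP orientation; "contact_force": force on the tool from outside, world axes, zero at the start; "wrist_torque": the same for the moment, N m; "gripper_width": finger opening in mm; "grasp_force": force on a finger pad.
Only numpy, scipy, OpenCV 4.12 (cv2) and the standard library are available. Lean on these libraries where they do the work, as an engineer would, in place of code of your own. Each camera call takes 0.05 s, during which the arm holds its last target. There are 200 camera calls.

TASK

Start the decorating turntable from its control box on the right of the table: press the square key fully down, hold it a moment and let it come right up, then press the long bar key fully down, hold it a moment and let it come right up. Do not press the round key, never have two keys down together, and leave the clay angel standing where it is on its turntable.

Things in the scene. Friction and masses are not known exactly. Their poses are not given: they have to be found in the camera images.
- square_key_top (a point): Square black key, 34 x 34 mm, pressed first. One of three in a row, 60 mm apart, on the fixed grey control box (192 x 78, 72 mm high); which key has which place varies. Point: centre of its flat top, 92 mm above the table when up, 16 mm proud of its collar; z up, x along the row, y across it. Spring key: 6 mm straight down, 0.6 N to start, about 4 N fully down.
- round_key_top (a point): The round black key (stop), 38 mm across, in the same row on the control box; must not be pressed. Point: centre of its flat top, 92 mm above the table when up, 16 mm proud of its collar; z up, x along the row, y across it. Spring key: 6 mm straight down, 0.6 N to start, about 4 N fully down.
- bar_key_top (a point): The long bar-shaped black key, 20 mm along the row by 50 mm across it, in the same row on the control box; to be pressed second. Point: centre of its flat top, 92 mm above the table when up, 16 mm proud of its collar; z up, x along the row, y across it. Spring key: 6 mm straight down, 0.6 N to start, about 4 N fully down.
- clay_figure: Small terracotta angel, 64 x 112 mm and 103 mm high, standing loose on a round wooden turntable (120 mm across, 30 mm high) near the front of the table, left of the control box; origin at the centre of its underside, z up. Behind the figure and left of the control box stands the paint crate, walls 160 mm and tubs up to 210 mm high: cross it high.

How it is judged:
By the outcome, as a careful person would: the job done as asked, in the order asked, and still so for the second after the job is handed in, with the robot touching nothing.
It also fails if it takes over 40 s, if anything falls off the work surface, if the arm or the gripper's body presses on something with over 40 N, if the wrist force passes 120 N, or if a joint passes its speed limit or range.

## Working session

There is one attempt and no reset: what is moved stays moved. The work goes in short steps, Python scripts to look and compute and a tool call to move; the robot and the scene stay as the last step left them, time stands still between calls to the robot, and variables do not carry over. Pictures are saved under pics/ and viewed, at most 10 in all, crops included, and the job is handed in when it is done.

Besides the shell and the picture viewer there is one more tool, called after "Request:" in YAML: its name, and indented under it one key for each argument. send_rows: Moves the arm, as the interface text tells. Its arguments: {"type":"object","properties":{"targets":{"type":"array"}},"required":["targets"]}

```bash
mkdir -p pics; cat > h.py <<'E'
import numpy as np, cv2
from bench import arm
def world(cam,u,v,z=None,d=None,m=None):
    m=m or arm.camera_model(cam); K=np.array([[m['fx'],0,m['cx']],[0,m['fy'],m['cy']],[0,0,1.]])
    n=cv2.undistortPoints(np.array([[[u,v]]],float),K,np.array(m['distortion'],float))[0,0]
    T=np.array(m['cam_to_world']); r=T[:3,:3]@np.array([n[0],n[1],1]); o=T[:3,3]
    s=d if d is not None else (z-o[2])/r[2]
    return o+s*r
E
python3 - <<'E'
from h import *
s=arm.read_state(); print(s)
ims=[]
for c in("top","scene","wrist"):
    im,d=arm.get_image(c); ims.append(im); np.save(f'{c}.npy',d)
    for t in("square_key_top","round_key_top","bar_key_top","clay_figure"):
        for b in arm.boxes_of(c,t)[:2]:
            l,tp,w,h=b['rect']; u,v=l+w/2,tp+h/2
            print(c,t,round(b['score'],2),np.round(b['rect']),np.round(world(c,u,v,z=92)),d[int(min(v,383)),int(min(u,511))])
big=np.vstack([np.hstack(ims[:2]),np.hstack([ims[2],ims[2]*0])])
cv2.imwrite('pics/a.png',cv2.resize(big[...,::-1],(800,600)))
E
```

```text
{'clock': 0.0, 'joints': array([-8.53392762e-01,  3.85553747e-01,  6.64534473e-03, -5.13877617e-04,
       -1.19401059e+00, -2.58606024e-01]), 'joint_vel': array([ 7.50801503e-04, -9.40793577e-04,  9.02933762e-05,  1.91351198e-03,
        1.28902098e-03, -8.25084581e-04]), 'joint_efforts': array([ 3.51107228e-04, -3.92285979e+01,  1.88404495e+01,  4.18626890e+00,
       -4.67028294e-03, -2.12490488e-05]), 'position': array([ 276.56140663, -559.83256025,  230.22871673]), 'ee_rot': array([-2.27299643e-01,  9.73824260e-01,  1.04941309e-03, -2.86682352e-04]), 'contact_force': array([-0.63807264, -0.27214603,  0.79082991]), 'wrist_torque': array([-0.01905317,  0.00169834, -0.02641174]), 'grasp_force': 0.0, 'gripper_width': 85.18610769777644}
top square_key_top 0.55 [322. 215.  20.  19.] [ 483. -266.   92.] 958.98615
top round_key_top 0.59 [349. 173.  17.  18.] [ 585. -325.   92.] 974.8745
top bar_key_top 0.63 [334. 192.  22.  22.] [ 535. -296.   92.] 966.9382
top clay_figure 0.68 [151. 217.  47.  24.] [465.  94.  92.] 939.7583
scene round_key_top 0.69 [294. 148.   8.  10.] [ 572. -315.   92.] 1502.646
scene bar_key_top 0.6 [296. 162.  21.   6.] [ 519. -282.   92.] 1463.1953
scene clay_figure 0.88 [227. 231.  30.  40.] [448. 104.  92.] 1200.9408
```

View pics/a.png

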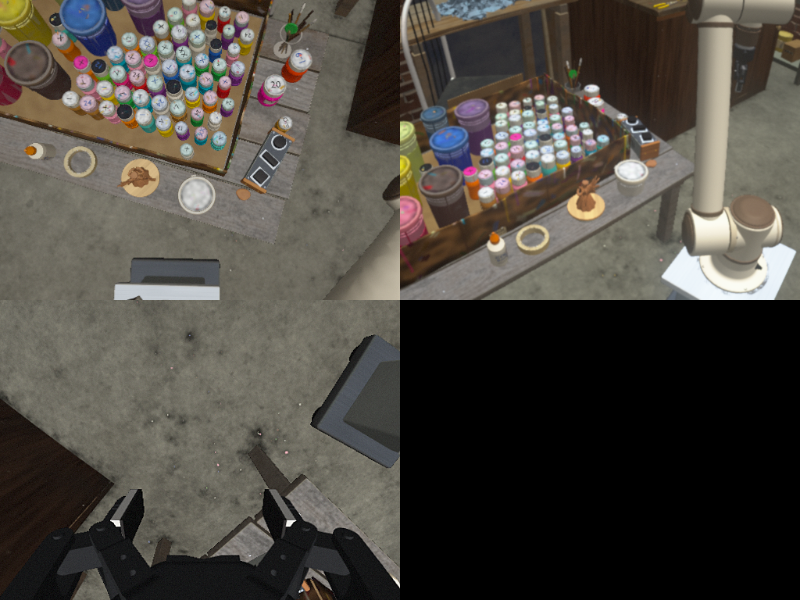

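```bash
python3 - <<'E'
from h import *
im,d=arm.get_image("top")
cv2.imwrite('pics/b.png',cv2.resize(im[140:270,270:400,::-1],(600,600),interpolation=cv2.INTER_CUBIC))
for n,(u,v) in dict(near=(332,224.5),mid=(345,203),far=(357.5,182)).items():
    print(n,d[int(v),int(u)],world('top',u,v,z=92),world('top',u,v,d=float(d[int(v),int(u)])))
m=arm.camera_model('top')
# tall stuff near the box
P=[]
for v in range(140,270,2):
    for u in range(270,400,2):
        if d[v,u]>0: P.append(world('top',u,v,d=float(d[v,u]),m=m))
P=np.array(P); 
for q in [(483,-266),(535,-296),(585,-325)]:
    r=np.hypot(P[:,0]-q[0],P[:,1]-q[1]); k=P[:,2]>110
    i=np.argsort(np.where(k,r,1e9))[:3]; print(q,np.round(r[i]),np.round(P[i]))
s=arm.read_state();w=arm.camera_model('wrist');T=np.array(w['cam_to_world']);print(T.round(2),w['fx'],s['position'])
from scipy.spatial.transform import Rotation as R
print(R.from_quat(s['ee_rot']).as_matrix().round(3))
E
```

```text
near 956.7911 [ 483.98864343 -265.70198773   92.        ] [ 483.67623474 -265.06971863   95.54218289]
mid 971.3583 [ 534.51835551 -295.78025205   92.        ] [ 534.94083997 -296.40969882   89.00025717]
far 975.4613 [ 584.66298146 -325.14902651   92.        ] [ 584.50949565 -324.95790239   92.79492306]
(483, -266) [96. 97. 98.] [[ 508. -173.  154.]
 [ 521. -177.  152.]
 [ 512. -173.  154.]]
(535, -296) [110. 111. 111.] [[ 559. -189.  160.]
 [ 564. -189.  157.]
 [ 577. -193.  161.]]
(585, -325) [127. 128. 128.] [[ 613. -201.  160.]
 [ 618. -202.  158.]
 [ 596. -198.  158.]]
[[-4.4000e-01  8.5000e-01  2.8000e-01  2.0523e+02]
 [ 9.0000e-01  4.2000e-01  1.4000e-01 -5.9641e+02]
 [ 0.0000e+00  3.2000e-01 -9.5000e-01  3.7410e+02]
 [ 0.0000e+00  0.0000e+00  0.0000e+00  1.0000e+00]] 268.4559095518728 [ 276.8187529  -560.33575042  231.35794615]
[[-0.897 -0.443  0.   ]
 [-0.443  0.897 -0.   ]
 [-0.    -0.    -1.   ]]
```

View pics/b.png

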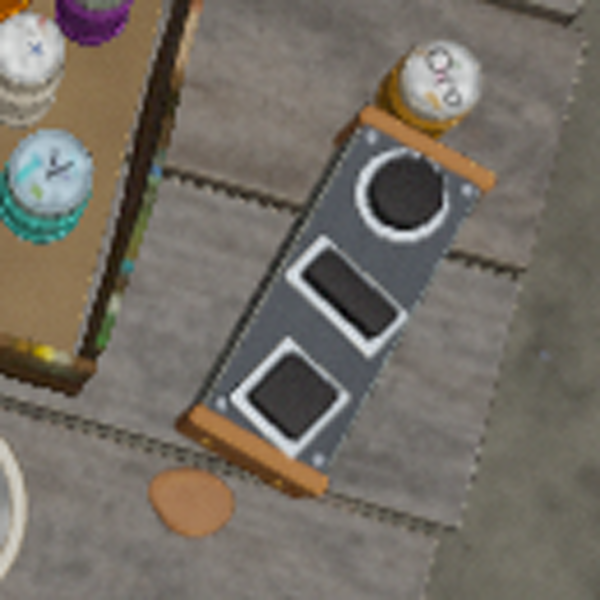

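Request:
send_rows:
  targets:
    - {"x": -3.16,"y": 1.72,"gripper": 1}
    - {"x": -3.16,"y": 1.72,"gripper": 1}
    - {"x": -3.16,"y": 1.72,"gripper": 1}
    - {"x": -3.16,"y": 1.72,"gripper": 1}
    - {"x": -3.16,"y": 1.72,"gripper": 1}

```text
$.targets[0]: bad value
```

Request:
send_rows:
  targets:
    - {"x": -3.16,"y": 1.72,"gripper": 1}
    - {"x": -3.16,"y": 1.72,"gripper": 1}
    - {"x": -3.16,"y": 1.72,"gripper": 1}
    - {"x": -3.16,"y": 1.72,"gripper": 1}
    - {"x": -3.16,"y": 1.72,"gripper": 1}

```text
$.targets[0]: bad value
```

Request:
send_rows:
  targets:
    - {"z": 2.5,"gripper": 1}
    - {"z": 2.5,"gripper": 1}
    - {"z": 2.5,"gripper": 1}
    - {"gripper": 1}
    - {"gripper": 1}

```text
$.targets[0]: bad value
```

```bash
cat > look.py <<'E'
from h import *
import sys
from scipy.spatial.transform import Rotation as R
s=arm.read_state(); m=arm.camera_model('wrist'); im,d=arm.get_image('wrist')
print(s['clock'],s['position'],s['contact_force'],s['gripper_width'],R.from_quat(s['ee_rot']).as_matrix().round(3))
for t in("square_key_top","bar_key_top","round_key_top"):
    for b in arm.boxes_of('wrist',t)[:2]:
        l,tp,w,h=b['rect']; print(t,round(b['score'],2),np.round(b['rect']),world('wrist',l+w/2,tp+h/2,z=92,m=m).round(1))
cv2.imwrite(sys.argv[1],im[...,::-1])
E
python3 look.py pics/c.png
```

```text
0.8 [ 276.8187529  -560.33575042  231.35794615] [ 0.30221354 -0.82942687  0.31044512] 85.49244163660929 [[-0.897 -0.443  0.   ]
 [-0.443  0.897 -0.   ]
 [-0.    -0.    -1.   ]]
```

View pics/c.png

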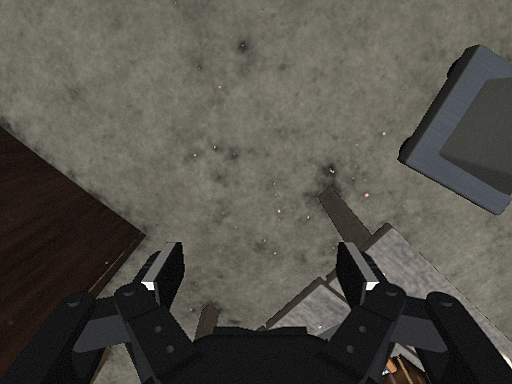

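The picture is unchanged, because the moves were refused. I'll try again with every field filled in.

Request:
send_rows:
  targets:
    - {"x": -3.16,"y": 1.72,"z": 0,"ax": 0,"ay": 0,"az": 0,"gripper": 1}
    - {"x": -3.16,"y": 1.72,"z": 0,"ax": 0,"ay": 0,"az": 0,"gripper": 1}
    - {"x": -3.16,"y": 1.72,"z": 0,"ax": 0,"ay": 0,"az": 0,"gripper": 1}
    - {"x": -3.16,"y": 1.72,"z": 0,"ax": 0,"ay": 0,"az": 0,"gripper": 1}
    - {"x": -3.16,"y": 1.72,"z": 0,"ax": 0,"ay": 0,"az": 0,"gripper": 1}

```text
clock: 1.42
position: [381.0, -411.9, 231.5]
ee_rot: [-0.227, 0.974, -0.0, 0.0]
contact_force: [0.7, 0.7, -0.3]
gripper_width: 25.5
grasp_force: 0.0
```

Request:
send_rows:
  targets:
    - {"x": -3.16,"y": 1.72,"z": 0,"ax": 0,"ay": 0,"az": 0,"gripper": 1}
    - {"x": -3.16,"y": 1.72,"z": 0,"ax": 0,"ay": 0,"az": 0,"gripper": 1}
    - {"x": -3.16,"y": 1.72,"z": 0,"ax": 0,"ay": 0,"az": 0,"gripper": 1}
    - {"x": -3.16,"y": 1.72,"z": 0,"ax": 0,"ay": 0,"az": 0,"gripper": 1}
    - {"x": -3.16,"y": 1.72,"z": 0,"ax": 0,"ay": 0,"az": 0,"gripper": 1}

```text
clock: 1.83
position: [484.8, -264.6, 231.6]
ee_rot: [-0.227, 0.974, -0.0, 0.0]
contact_force: [1.1, -0.2, 0.5]
gripper_width: -0.1
grasp_force: 0.0
```

Request:
send_rows:
  targets:
    - {"x": 0,"y": 0,"z": 2.5,"ax": 0,"ay": 0,"az": 0,"gripper": 1}
    - {"x": 0,"y": 0,"z": 2.5,"ax": 0,"ay": 0,"az": 0,"gripper": 1}
    - {"x": 0,"y": 0,"z": 2.5,"ax": 0,"ay": 0,"az": 0,"gripper": 1}
    - {"x": 0,"y": 0,"z": 0,"ax": 0,"ay": 0,"az": 0,"gripper": 1}
    - {"x": 0,"y": 0,"z": 0,"ax": 0,"ay": 0,"az": 0,"gripper": 1}

```text
clock: 2.25
position: [483.5, -266.2, 155.7]
ee_rot: [-0.228, 0.974, 0.0, -0.001]
contact_force: [0.6, -0.8, 1.0]
gripper_width: -0.1
grasp_force: 0.0
```

```bash
python3 look.py pics/d.png
```

```text
2.25 [ 483.47751448 -266.15133446  155.7166902 ] [ 0.64460855 -0.78535921  1.01131583] -0.11315109493805976 [[-0.896 -0.443 -0.003]
 [-0.443  0.896  0.   ]
 [ 0.002  0.001 -1.   ]]
square_key_top 0.74 [231. 172.  53.  50.] [ 478.4 -270.9   92. ]
bar_key_top 0.86 [179. 205.  44.  59.] [ 531.2 -299.4   92. ]
round_key_top 0.7 [129. 245.  47.  42.] [ 579.9 -327.2   92. ]
```

View pics/d.png

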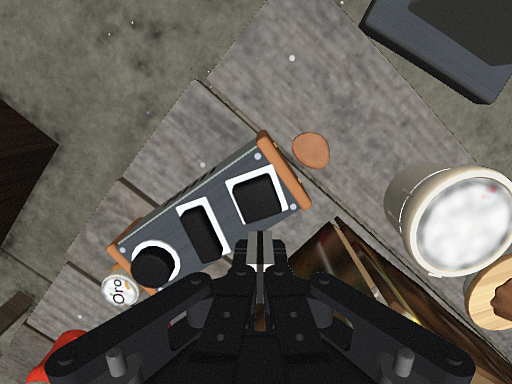

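The wrist view shows the square key at about (257,197), the bar at (207,234) and the round key at (152,265). The tool is above the square key to within about 2 mm, so I'll descend.

Request:
send_rows:
  targets:
    - {"x": 0,"y": 0,"z": 2.5,"ax": 0,"ay": 0,"az": 0,"gripper": 1}
    - {"x": 0,"y": 0,"z": 2.5,"ax": 0,"ay": 0,"az": 0,"gripper": 1}
    - {"x": 0,"y": 0,"z": 0.8,"ax": 0,"ay": 0,"az": 0,"gripper": 1}
    - {"x": 0,"y": 0,"z": 0,"ax": 0,"ay": 0,"az": 0,"gripper": 1}

```text
clock: 2.78
position: [482.9, -266.1, 97.2]
ee_rot: [-0.227, 0.974, 0.001, -0.001]
contact_force: [-0.2, -0.6, -0.3]
gripper_width: 0.2
grasp_force: 0.0
```

Request:
send_rows:
  targets:
    - {"x": 0,"y": 0,"z": 0.3,"ax": 0,"ay": 0,"az": 0,"gripper": 1}
    - {"x": 0,"y": 0,"z": 0.3,"ax": 0,"ay": 0,"az": 0,"gripper": 1}
    - {"x": 0,"y": 0,"z": 0.3,"ax": 0,"ay": 0,"az": 0,"gripper": 1}
    - {"x": 0,"y": 0,"z": 0,"ax": 0,"ay": 0,"az": 0,"gripper": 1}

```text
clock: 3.12
position: [484.9, -266.5, 90.1]
ee_rot: [-0.228, 0.974, -0.001, 0.001]
contact_force: [0.6, -0.9, 2.3]
gripper_width: -0.2
grasp_force: 0.8
```

Request:
send_rows:
  targets:
    - {"x": 0,"y": 0,"z": 0.2,"ax": 0,"ay": 0,"az": 0,"gripper": 1}
    - {"x": 0,"y": 0,"z": 0.2,"ax": 0,"ay": 0,"az": 0,"gripper": 1}
    - {"x": 0,"y": 0,"z": 0.1,"ax": 0,"ay": 0,"az": 0,"gripper": 1}
    - {"x": 0,"y": 0,"z": 0,"ax": 0,"ay": 0,"az": 0,"gripper": 1}

```text
clock: 3.45
position: [485.0, -266.5, 86.0]
ee_rot: [-0.228, 0.974, -0.001, 0.001]
contact_force: [-1.3, 0.8, 8.0]
gripper_width: -0.1
grasp_force: 4.0
```

Request:
send_rows:
  targets:
    - {"x": 0,"y": 0,"z": 0.1,"ax": 0,"ay": 0,"az": 0,"gripper": 1}
    - {"x": 0,"y": 0,"z": 0,"ax": 0,"ay": 0,"az": 0,"gripper": 1}
    - {"x": 0,"y": 0,"z": 0,"ax": 0,"ay": 0,"az": 0,"gripper": 1}
    - {"x": 0,"y": 0,"z": 0,"ax": 0,"ay": 0,"az": 0,"gripper": 1}
    - {"x": 0,"y": 0,"z": 0,"ax": 0,"ay": 0,"az": 0,"gripper": 1}

```text
clock: 3.87
position: [485.0, -266.5, 85.8]
ee_rot: [-0.228, 0.974, -0.001, 0.001]
contact_force: [-1.9, 2.3, 12.0]
gripper_width: -0.0
grasp_force: 6.3
```

Request:
send_rows:
  targets:
    - {"x": 0,"y": 0,"z": 0,"ax": 0,"ay": 0,"az": 0,"gripper": 1}
    - {"x": 0,"y": 0,"z": 0,"ax": 0,"ay": 0,"az": 0,"gripper": 1}
    - {"x": 0,"y": 0,"z": 0,"ax": 0,"ay": 0,"az": 0,"gripper": 1}
    - {"x": 0,"y": 0,"z": 0,"ax": 0,"ay": 0,"az": 0,"gripper": 1}
    - {"x": 0,"y": 0,"z": 0,"ax": 0,"ay": 0,"az": 0,"gripper": 1}

```text
clock: 4.28
position: [485.0, -266.5, 85.8]
ee_rot: [-0.228, 0.974, -0.001, 0.001]
contact_force: [-1.7, 2.4, 11.7]
gripper_width: -0.1
grasp_force: 6.3
```

Request:
send_rows:
  targets:
    - {"x": 0,"y": 0,"z": -1,"ax": 0,"ay": 0,"az": 0,"gripper": 1}
    - {"x": 0,"y": 0,"z": -2,"ax": 0,"ay": 0,"az": 0,"gripper": 1}
    - {"x": 0,"y": 0,"z": -2,"ax": 0,"ay": 0,"az": 0,"gripper": 1}
    - {"x": 0,"y": 0,"z": 0,"ax": 0,"ay": 0,"az": 0,"gripper": 1}
    - {"x": 0,"y": 0,"z": 0,"ax": 0,"ay": 0,"az": 0,"gripper": 1}

```text
clock: 4.7
position: [484.2, -266.1, 134.3]
ee_rot: [-0.227, 0.974, -0.0, 0.001]
contact_force: [-0.4, 0.3, -0.2]
gripper_width: -0.0
grasp_force: 0.0
```

Request:
send_rows:
  targets:
    - {"x": -1.52,"y": -2.48,"z": 0,"ax": 0,"ay": 0,"az": 0,"gripper": 1}
    - {"x": -1.52,"y": -2.48,"z": 0,"ax": 0,"ay": 0,"az": 0,"gripper": 1}
    - {"x": 0,"y": 0,"z": 0,"ax": 0,"ay": 0,"az": 0,"gripper": 1}
    - {"x": 0,"y": 0,"z": 0,"ax": 0,"ay": 0,"az": 0,"gripper": 1}

```text
clock: 5.03
position: [532.8, -297.3, 131.2]
ee_rot: [-0.227, 0.974, 0.001, -0.001]
contact_force: [-0.6, -0.4, -0.1]
gripper_width: 0.1
grasp_force: 0.0
```

```bash
python3 look.py pics/e.png
```

```text
5.0333 [ 532.84777873 -297.25710724  131.21322627] [-0.63046761 -0.44059585 -0.08463842] 0.08479130056989387 [[-0.897 -0.442 -0.003]
 [-0.442  0.897  0.001]
 [ 0.002  0.003 -1.   ]]
square_key_top 0.89 [297. 137.  56.  64.] [ 480.8 -272.7   92. ]
bar_key_top 0.69 [233. 178.  47.  63.] [ 529.4 -302.2   92. ]
round_key_top 0.79 [173. 229.  46.  42.] [ 580.5 -329.1   92. ]
```

View pics/e.png

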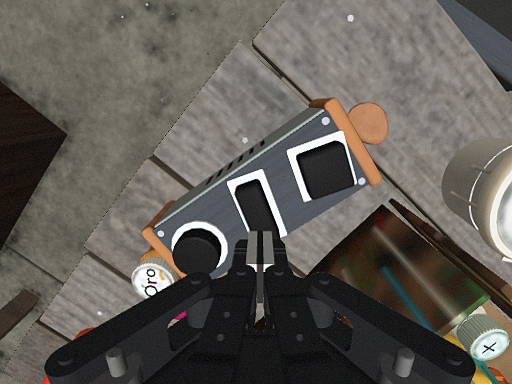

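The wrist view shows the bar at about (257,205) with the fingertips in line over it, and the square key back up. I'll press the bar now.

Request:
send_rows:
  targets:
    - {"x": 0,"y": 0,"z": 2,"ax": 0,"ay": 0,"az": 0,"gripper": 1}
    - {"x": 0,"y": 0,"z": 1.4,"ax": 0,"ay": 0,"az": 0,"gripper": 1}
    - {"x": 0,"y": 0,"z": 0,"ax": 0,"ay": 0,"az": 0,"gripper": 1}
    - {"x": 0,"y": 0,"z": 0.4,"ax": 0,"ay": 0,"az": 0,"gripper": 1}
    - {"x": 0,"y": 0,"z": 0,"ax": 0,"ay": 0,"az": 0,"gripper": 1}

```text
clock: 5.65
position: [533.0, -297.1, 95.5]
ee_rot: [-0.228, 0.974, -0.0, 0.0]
contact_force: [-0.8, -0.0, 0.2]
gripper_width: -0.2
grasp_force: 0.0
```

Request:
send_rows:
  targets:
    - {"x": 0,"y": 0,"z": 0.3,"ax": 0,"ay": 0,"az": 0,"gripper": 1}
    - {"x": 0,"y": 0,"z": 0.3,"ax": 0,"ay": 0,"az": 0,"gripper": 1}
    - {"x": 0,"y": 0,"z": 0.2,"ax": 0,"ay": 0,"az": 0,"gripper": 1}
    - {"x": 0,"y": 0,"z": 0,"ax": 0,"ay": 0,"az": 0,"gripper": 1}

```text
clock: 5.98
position: [533.9, -297.4, 87.9]
ee_rot: [-0.228, 0.974, -0.001, 0.001]
contact_force: [-0.0, 1.0, 3.1]
gripper_width: -0.3
grasp_force: 1.5
```

Request:
send_rows:
  targets:
    - {"x": 0,"y": 0,"z": 0.2,"ax": 0,"ay": 0,"az": 0,"gripper": 1}
    - {"x": 0,"y": 0,"z": 0.2,"ax": 0,"ay": 0,"az": 0,"gripper": 1}
    - {"x": 0,"y": 0,"z": 0,"ax": 0,"ay": 0,"az": 0,"gripper": 1}
    - {"x": 0,"y": 0,"z": 0,"ax": 0,"ay": 0,"az": 0,"gripper": 1}
    - {"x": 0,"y": 0,"z": 0,"ax": 0,"ay": 0,"az": 0,"gripper": 1}

```text
clock: 6.4
position: [534.0, -297.4, 85.8]
ee_rot: [-0.228, 0.974, -0.001, 0.001]
contact_force: [-1.4, 2.5, 11.5]
gripper_width: -0.2
grasp_force: 5.9
```

Request:
send_rows:
  targets:
    - {"x": 0,"y": 0,"z": 0,"ax": 0,"ay": 0,"az": 0,"gripper": 1}
    - {"x": 0,"y": 0,"z": 0,"ax": 0,"ay": 0,"az": 0,"gripper": 1}
    - {"x": 0,"y": 0,"z": 0,"ax": 0,"ay": 0,"az": 0,"gripper": 1}
    - {"x": 0,"y": 0,"z": 0,"ax": 0,"ay": 0,"az": 0,"gripper": 1}
    - {"x": 0,"y": 0,"z": 0,"ax": 0,"ay": 0,"az": 0,"gripper": 1}

```text
clock: 6.82
position: [534.0, -297.4, 85.9]
ee_rot: [-0.228, 0.974, -0.001, 0.001]
contact_force: [-1.2, 2.1, 11.9]
gripper_width: -0.1
grasp_force: 5.9
```

Fully down and held. I'll release it and rise clear.

Request:
send_rows:
  targets:
    - {"x": 0,"y": 0,"z": -1,"ax": 0,"ay": 0,"az": 0,"gripper": 1}
    - {"x": 0,"y": 0,"z": -3,"ax": 0,"ay": 0,"az": 0,"gripper": 1}
    - {"x": 0,"y": 0,"z": -3,"ax": 0,"ay": 0,"az": 0,"gripper": 1}
    - {"x": 0,"y": 0,"z": -3,"ax": 0,"ay": 0,"az": 0,"gripper": 1}
    - {"x": 0,"y": 0,"z": 0,"ax": 0,"ay": 0,"az": 0,"gripper": 1}

```text
clock: 7.23
position: [536.1, -298.7, 190.2]
ee_rot: [-0.228, 0.974, -0.004, 0.005]
contact_force: [1.2, -0.3, 1.1]
gripper_width: 0.3
grasp_force: 0.0
```

Request:
send_rows:
  targets:
    - {"x": 0,"y": 0,"z": 0,"ax": 0,"ay": 0,"az": 0,"gripper": 1}
    - {"x": 0,"y": 0,"z": 0,"ax": 0,"ay": 0,"az": 0,"gripper": 1}
    - {"x": 0,"y": 0,"z": 0,"ax": 0,"ay": 0,"az": 0,"gripper": 1}

```text
clock: 7.48
position: [532.1, -296.8, 181.6]
ee_rot: [-0.227, 0.974, 0.001, -0.001]
contact_force: [-1.1, -0.2, -0.4]
gripper_width: 0.1
grasp_force: 0.0
```

```bash
python3 look.py pics/f.png
```

```text
7.4833 [ 532.07989724 -296.77705543  181.58218853] [-1.07057013 -0.15593526 -0.41123003] 0.051192933865970444 [[-0.897 -0.443 -0.003]
 [-0.443  0.897  0.001]
 [ 0.002  0.003 -1.   ]]
square_key_top 0.65 [289. 134.  45.  49.] [ 482.1 -271.3   92. ]
bar_key_top 0.85 [236. 167.  38.  55.] [ 533.9 -300.4   92. ]
bar_key_top 0.15 [287. 133.  49.  48.] [ 481.4 -271.3   92. ]
round_key_top 0.77 [187. 206.  39.  38.] [ 582.1 -328.9   92. ]
```

View pics/f.png

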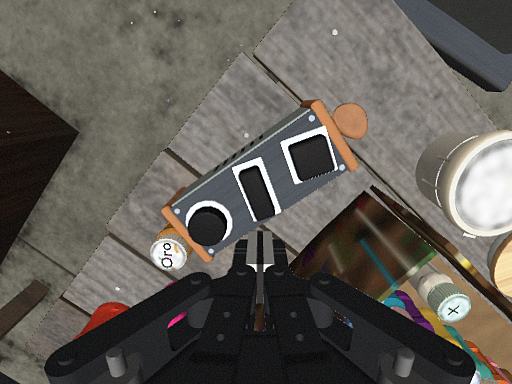

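All three keys are up: square at (311,157), bar at (256,193) and round at (207,225). The gripper is clear of everything.

```bash
python3 -c "from bench import arm; print(arm.job_done())"
```

```text
the job is handed in; nothing more can be done
None
```

The square key and then the bar key were each pressed fully down, held and let right up; the arm never went over the round key or near the clay angel, and the job was handed in at about 7.6 s.

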